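# Make room on the rail and hang up the ear defenders

### The arm

A 6-joint arm with a two-finger parallel gripper is mounted at the origin on the work surface. World frame = base frame: x ahead of the robot, y to its left, z up, the work surface at z = 0. Lengths are in m, angles in degrees, forces in N, time in s.
With the tool pointing down it reaches from about 0.4 to 0.825 m from the base axis. Payload 7 kg.
Tool frame: the origin (TCP) lies at the very end of the fingers, on their centre line; the grasp point (between the pads) lies 19 mm behind it; z points along the fingers, y is the line along which they close (so a half turn about z gives the same grasp; the last joint's range is limited). The gripper opens to 88 mm and grips with 3 to 60 N. Pads are 19 mm wide; open, the fingers measure 130 mm over their backs; the gripper's body (78 mm by 193 mm) begins 47 mm behind the grasp point.
Start: joints at [86.923, 20.546, 0.682, 0, -70.136, -16.507], TCP at [0.226, 0.636, 0.227] pointing down, gripper open.
Joint ranges: [-176.03, 176.03], [-82.01, 121.73], [-58.28, 71.71], [-173.87, 95.51], [-174.79, -0.11], [-173.66, 173.66]. Speed limits (degrees/s): [136.94, 136.94, 172.46, 180, 180, 180].

### API

Orientations are given as [roll, pitch, yaw] about the fixed x, y, z axes, in that order (R = Rz(yaw) Ry(pitch) Rx(roll)).
In Python, from plant import ctrl, viewer gives the robot as it stands.
- The arm moves only by the tool servo_tool, never from a script. Its argument "rows" is a list of rows, each a list of 6 numbers: the shift along the world's x, y, z in mm, then the turn, a rotation vector about the world's x, y, z in degrees. A call has 1 to 5 rows; each row shifts and turns the commanded pose from where the row before left it; what a row does not reach is not made up. A row lasts 1/12 s, in which the tool goes at most 41.7 mm and 7.16 degrees, less where a joint would pass 70% of its speed; a pose out of reach is approached as far as the arm can. A call is refused whole if a number of a shift passes 41.7 or a number of a turn 7.16, either way. A call with a gripper value outside its range is refused whole. "fingers" is the finger opening in mm, from 0 to 87.6, set as the call begins (left out, the last holds). The fingers move at their own pace and stop on an object; the grip force is fixed at half the most. Time passes only in rows, so rows that do not move let the fingers close. It gives the time, the measured TCP pose, the force and the opening at its end, in the units of the state.
- ctrl.get_obs(): the state, without advancing time (a new reading comes with each control period).
- viewer.snapshot(name): name is "side" or "top" or "wrist"; returns (picture, depth): 400x640x3 uint8, red, green, blue; 400x640 float32, m along the optical axis (not along the pixel's ray), 0 where there is no reading.
- viewer.calibration(name): a dict with "fx", "fy", "cx", "cy" (pixels), "origin" and "rotation" of the camera in the world. Camera axes: x right, y up, looking along -z (the intrinsics and any distortion apply to the point x, -y, -z); pixel columns grow to the right and rows downward; lengths in m; the calibration is good to about 2 mm. A picture is of the moment at which its call begins: read the wrist's pose just before it. calibration takes no time and is no camera call; for the wrist camera it gives the pose at the moment of the call.
- ctrl.close_job(): hands the job in, once; it reports no verdict.
The state is a dict: "clock": time; "joint_pos": joint angles; "qvel": joint speeds; "tau": joint torques, N m; "tool_pos": TCP position; "orientation": TCP orientation; "force": force on the tool from outside, world axes, zero at the start; "moment": the same for the moment, N m; "opening": finger opening in m.
Only numpy, scipy, OpenCV 4.12 (cv2) and the standard library are available. Lean on these libraries where they do the work, as an engineer would, in place of code of your own. Each camera call takes 0.05 s, during which the arm holds its last target. There are 200 camera calls.

### The job

First slide the ear defenders that already hang on the steel rail along to either end, until the headband is up against the upright there, without lifting them off the rail. Then hang the other pair, which stands on the bench, over the rail beside them, with the padded crown of its headband resting on the bar and one cup on each side, and leave both pairs hanging still. Leave everything else on the bench where it is.

Things in the scene. Friction and masses are not known exactly. Their poses are not given: they have to be found in the camera images.
- rail: fixed steel stand: horizontal round bar of 18 mm diameter along y, its top 158 mm above the bench, between two 20 x 20 mm uprights, inner faces at y = -110 and +110 mm, which rise 12 mm above the bar's top; flat feet 130 (x) x 40 (y) x 8 mm. Origin on the bench under the bar's middle; y along the bar, z up
- rail_mid (a point): the middle of the bar's length, on top of the bar (158 mm above the bench)
- muffs_hung: ear defenders hanging near the middle of the rail (mm): padded crown block 72 (x) x 36 (y) x 20, underside 135 and top 155 above the origin; a 24 wide band curves down from it to two grey cups at x = -88..-48 and 48..88, 64 wide in y, 72 high. x cup to cup, y across the band, z up; origin midway between the cups' lower edges. Rigid, 0.25 kg
- hung_crown (a point): centre of the underside of the hanging pair's crown, where it rests on the bar (135 mm above its origin)
- muffs_loose: identical second pair, standing on its cups on the bench (mm): padded crown block 72 (x) x 36 (y) x 20, underside 135 and top 155 above the origin; a 24 wide band curves down from it to two grey cups at x = -88..-48 and 48..88, 64 wide in y, 72 high. x cup to cup, y across the band, z up; origin midway between the cups' lower edges. Rigid, 0.25 kg
- loose_crown (a point): centre of the underside of the second pair's crown (135 mm above its origin)
- carburettor: bystander: aluminium carburettor with a round black top and a side stub, about 75 x 50 mm, 66 mm high, origin at the centre of its base
- jar: bystander: jar of 64 mm diameter, 90 mm high, origin at the centre of its base
- wrench: bystander: steel spanner lying on the bench, 170 mm long along its x, origin under its middle
- screwdriver: bystander: screwdriver lying on the bench, 200 mm long along its x, origin under its middle
Mind the look-alikes: they are no part of the job. What is shaped like the muffs_hung but yellow is not meant.

How it is judged:
By the outcome, as a careful person would: the job done as asked, in the order asked, and still so for the second after the job is handed in, with the robot touching nothing.
It also fails if it takes over 61 s, if anything falls off the work surface, if the arm or the gripper's body presses on something with over 40 N, if the wrist force passes 120 N, or if a joint passes its speed limit or range.

## Working session

There is one attempt and no reset: what is moved stays moved. The work goes in short steps, Python scripts to look and compute and a tool call to move; the robot and the scene stay as the last step left them, time stands still between calls to the robot, and variables do not carry over. Pictures are saved under pics/ and viewed, on a budget of 10 in all, crops included, one or two more only if the job needs it, and the job is handed in when it is done.

Besides the shell and the picture viewer there is one more tool, called in YAML: its name, and indented under it one key for each argument. servo_tool: Moves the arm, as the interface text tells. Its arguments: {"type":"object","properties":{"rows":{"type":"array","items":{"type":"array","items":{"type":"number"}}},"fingers":{"type":"number"}},"required":["rows"]}

```bash
mkdir -p pics
cat > h.py <<'E'
from plant import ctrl, viewer
import numpy as np, cv2
def snap(n,tag):
    c=viewer.calibration(n); p,d=viewer.snapshot(n)
    cv2.imwrite(f'pics/{tag}.png',p[:,:,::-1]); np.savez(f'pics/{tag}.npz',p=p,d=d,**{k:np.array(v) for k,v in c.items()})
def load(tag): return np.load(f'pics/{tag}.npz',allow_pickle=True)
def world(L,u,v,z=None):
    r=np.array([(u-L['cx'])/L['fx'],-(v-L['cy'])/L['fy'],-1.])
    d=L['d'][int(v),int(u)] if z is None else None
    w=L['rotation']@r
    if z is not None: d=(z-L['origin'][2])/w[2]
    return L['origin']+d*w
def cloud(L):
    v,u=np.mgrid[0:400,0:640]; d=L['d']
    r=np.stack([(u-L['cx'])/L['fx']*d,-(v-L['cy'])/L['fy']*d,-d],-1)
    return r@L['rotation'].T+L['origin']
def proj(L,P):
    q=(np.asarray(P)-L['origin'])@L['rotation']
    return L['fx']*q[0]/-q[2]+L['cx'], L['fy']*q[1]/q[2]+L['cy']
E
python3 - <<'E'
from h import *
o=ctrl.get_obs(); print(o['clock'],o['tool_pos'],o['orientation'],o['opening'],o['force'])
for n in('top','side'):
    snap(n,n+'0'); c=viewer.calibration(n); print(n,{k:np.round(v,3).tolist() for k,v in c.items()})
E
python3 -c "
import cv2,numpy as np
a=cv2.imread('pics/top0.png');b=cv2.imread('pics/side0.png')
cv2.imwrite('pics/both0.png',cv2.resize(np.vstack([a,b]),(480,600)))"
```

```text
0.0 [0.22612291 0.63547291 0.22561717] [ 1.79904370e+02 -9.88369017e-03 -1.95891058e+01] 0.08754171856144825 [-0.9330994  -0.14875634  0.06224337]
top {'fx': 419.624, 'fy': 419.624, 'cx': 321.525, 'cy': 202.552, 'origin': [0.411, 0.03, 1.129], 'rotation': [3.15, 0.984, -90.088]}
side {'fx': 495.973, 'fy': 495.973, 'cx': 323.664, 'cy': 197.915, 'origin': [0.162, -0.861, 1.173], 'rotation': [41.824, -1.07, -17.725]}
```

View pics/top0.png

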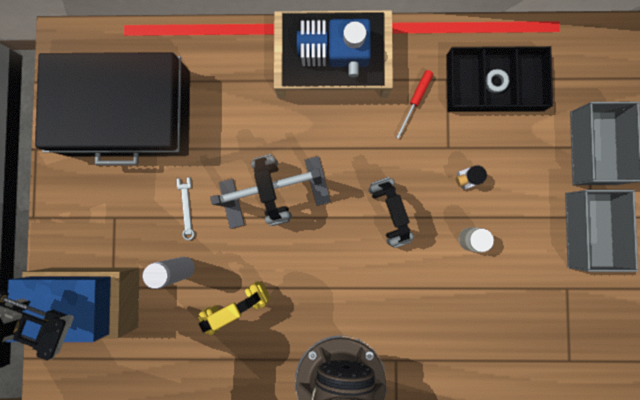

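View pics/side0.png

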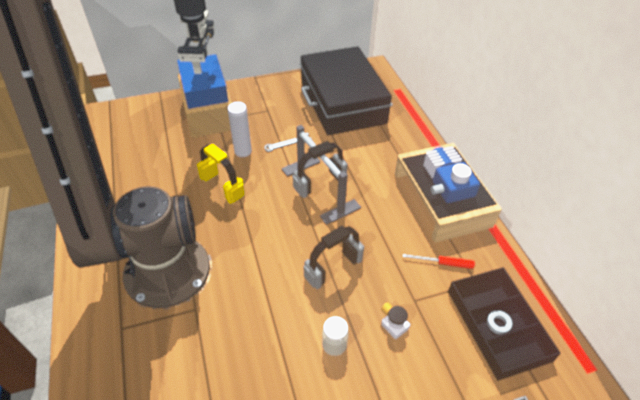

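Top view: the hung pair is at (267,188) on the rail, whose bar runs (216,200)–(325,180). The loose black pair is at (395,212). The yellow look-alike at (232,310) stands on the bench and is not meant. There is also a white cylinder at (165,273), a jar at (480,240) and a carburettor at (472,177). I choose the black pairs at (267,188) and (395,212).

```bash
python3 - <<'E'
s=open('h.py').read()
s=s.replace("import numpy as np, cv2","import numpy as np, cv2\nfrom scipy.spatial.transform import Rotation as Ro")
s=s.replace("**{k:np.array(v) for k,v in c.items()})","**{k:(Ro.from_euler('xyz',v,degrees=True).as_matrix() if k=='rotation' else np.array(v)) for k,v in c.items()})")
open('h.py','w').write(s)
E
python3 - <<'E'
from h import *
for n in('top','side'): snap(n,n+'1')
T=load('top1');S=load('side1')
a=cv2.resize(T['p'][140:260,200:430,::-1],(800,417),interpolation=cv2.INTER_CUBIC)
b=cv2.resize(S['p'][110:300,260:390,::-1],None,fx=3,fy=3,interpolation=cv2.INTER_CUBIC)
cv2.imwrite('pics/cropT.png',a);cv2.imwrite('pics/cropS.png',b)
for t,L in(('top',T),('side',S)):
    c=cloud(L); print(t,'bench z',np.round(np.median(c[...,2][L['d']>0]),4), (L['d']==0).mean())
# top: heights cluster
for t,L in(('top',T),('side',S)):
  c=cloud(L).reshape(-1,3);c=c[(L['d']>0).ravel()]
  m=(c[:,2]>.13)&(c[:,0]>.3)&(c[:,0]<.62)&(c[:,1]<.3)&(c[:,1]>-.3)
  q=c[m]; q=q[np.argsort(q[:,1])]
  print(t,len(q))
  for y0 in np.arange(-.3,.3,.02):
    k=q[(q[:,1]>=y0)&(q[:,1]<y0+.02)]
    if len(k):print(round(y0,2),len(k),'x',k[:,0].min().round(3),np.median(k[:,0]).round(3),k[:,0].max().round(3),'z',np.median(k[:,2]).round(3),k[:,2].max().round(3))
E
```

```text
top bench z 0.0005 0.004
side bench z 0.001 0.00428125
top 2324
-0.16 167 x 0.386 0.414 0.468 z 0.149 0.159
-0.14 334 x 0.384 0.442 0.507 z 0.154 0.159
-0.12 230 x 0.419 0.47 0.507 z 0.15 0.16
-0.1 2 x 0.497 0.499 0.5 z 0.134 0.135
0.04 42 x 0.523 0.529 0.543 z 0.169 0.173
0.06 74 x 0.52 0.529 0.541 z 0.167 0.173
0.08 71 x 0.513 0.524 0.534 z 0.156 0.161
0.1 65 x 0.508 0.519 0.53 z 0.156 0.162
0.12 70 x 0.504 0.513 0.524 z 0.156 0.161
0.14 180 x 0.432 0.483 0.52 z 0.157 0.182
0.16 389 x 0.429 0.486 0.554 z 0.176 0.182
0.18 312 x 0.465 0.522 0.574 z 0.176 0.183
0.2 83 x 0.483 0.496 0.57 z 0.156 0.177
0.22 70 x 0.478 0.487 0.499 z 0.156 0.161
0.24 67 x 0.473 0.482 0.492 z 0.156 0.16
0.26 67 x 0.467 0.478 0.488 z 0.156 0.161
0.28 101 x 0.46 0.47 0.483 z 0.168 0.174
side 1435
-0.18 1 x 0.394 0.394 0.394 z 0.133 0.133
-0.16 196 x 0.385 0.421 0.468 z 0.147 0.161
-0.14 234 x 0.387 0.445 0.502 z 0.154 0.16
-0.12 103 x 0.42 0.47 0.51 z 0.153 0.161
-0.1 2 x 0.488 0.495 0.501 z 0.135 0.139
0.04 81 x 0.523 0.532 0.545 z 0.157 0.176
0.06 44 x 0.52 0.524 0.543 z 0.159 0.172
0.08 32 x 0.514 0.521 0.533 z 0.157 0.162
0.1 38 x 0.511 0.517 0.53 z 0.156 0.163
0.12 32 x 0.504 0.511 0.522 z 0.156 0.163
0.14 136 x 0.433 0.479 0.518 z 0.16 0.182
0.16 239 x 0.43 0.49 0.569 z 0.172 0.183
0.18 113 x 0.459 0.523 0.576 z 0.175 0.182
0.2 20 x 0.482 0.497 0.568 z 0.157 0.176
0.22 29 x 0.477 0.486 0.497 z 0.155 0.161
0.24 28 x 0.473 0.481 0.491 z 0.156 0.16
0.26 34 x 0.462 0.474 0.486 z 0.156 0.173
0.28 73 x 0.459 0.468 0.482 z 0.159 0.173
```

View pics/cropT.png

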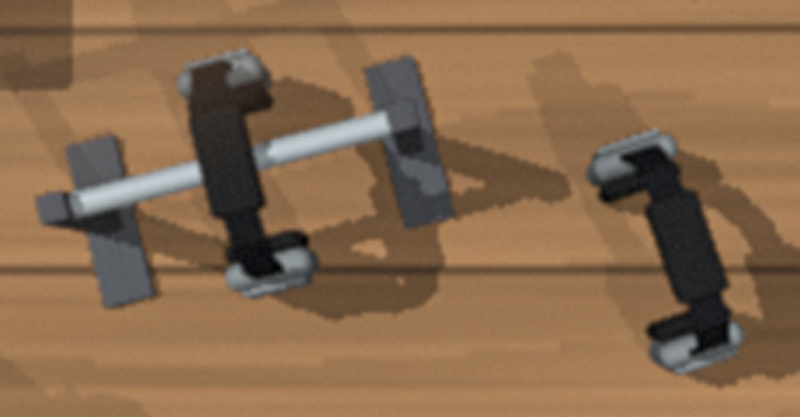

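View pics/cropS.png

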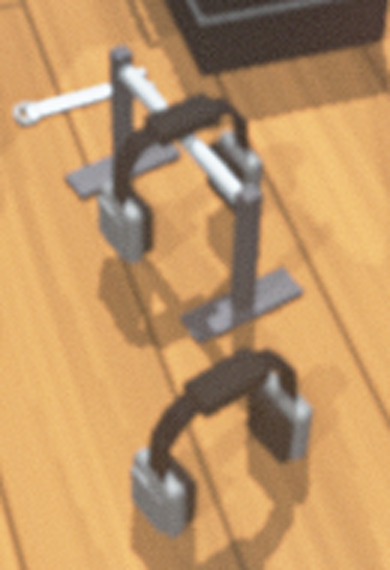

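Crops confirm both picks: black bands with grey cups, the hung one crossing the bar and the loose one standing free. Both views' depths agree (bar top ≈0.159, crown tops ≈0.178 and 0.156). Now fitting the poses.

```bash
cat > fit.py <<'E'
from h import *
def crown(c,z0,z1,box):
    m=(c[:,2]>z0)&(c[:,2]<z1)&(c[:,0]>box[0])&(c[:,0]<box[1])&(c[:,1]>box[2])&(c[:,1]<box[3])
    q=c[m]; (cx,cy),(w,h),a=cv2.minAreaRect((q[:,:2]*1000).astype(np.float32))
    if w<h: w,h,a=h,w,a+90
    a=(a+90)%180-90
    return np.round([cx,cy,w,h,a],1),len(q),np.percentile(q[:,2],[10,50,90]).round(4)
E
python3 - <<'E'
from fit import *
for t in('top1','side1'):
    L=load(t);c=cloud(L).reshape(-1,3);c=c[(L['d']>0).ravel()]
    print(t,'loose',crown(c,.150,.17,(.35,.55,-.2,-.06)))
    print('hung',crown(c,.172,.19,(.4,.6,.1,.22)))
    b=c[(c[:,2]>.152)&(c[:,2]<.164)&(c[:,1]>.07)&(c[:,1]<.27)&((c[:,1]<.14)|(c[:,1]>.205))]
    p=np.polyfit(b[:,1],b[:,0],1); r=b[:,0]-np.polyval(p,b[:,1]); b=b[abs(r)<.012]; p=np.polyfit(b[:,1],b[:,0],1)
    print('bar x=%.4f*y+%.4f yaw of bar axis'%tuple(p),-np.degrees(np.arctan(p[0])),'top z',np.percentile(b[:,2],90))
    for s in((.03,.08),(.26,.31)):
        u=c[(c[:,2]>.164)&(c[:,2]<.18)&(c[:,1]>s[0])&(c[:,1]<s[1])&(abs(c[:,0]-np.polyval(p,c[:,1]))<.03)]
        print('upright',len(u),cv2.minAreaRect((u[:,:2]*1000).astype(np.float32)))
    # other tall things
    for nm,bx in(('cyl',(.22,.38,.3,.45)),('jar',(.3,.46,-.42,-.28)),('carb',(.42,.56,-.42,-.28)),('yellow',(.15,.35,.12,.3))):
        k=c[(c[:,0]>bx[0])&(c[:,0]<bx[1])&(c[:,1]>bx[2])&(c[:,1]<bx[3])&(c[:,2]>.03)]
        if len(k): print(nm,k.min(0).round(3),k.max(0).round(3))
E
```

```text
top1 loose (array([ 445.8, -128.8,   71.5,   36.1,   19.3]), 467, array([0.1518, 0.1543, 0.1567]))
hung (array([499.3, 176.3,  78.8,  35.8,  14.4]), 489, array([0.1747, 0.1771, 0.1795]))
bar x=-0.6346*y+0.5902 yaw of bar axis 32.4000405343961 top z 0.1596256261475601
upright 69 ((532.6444091796875, 60.742897033691406), (19.336021423339844, 19.51943588256836), 13.90262222290039)
upright 0 ((0.0, 0.0), (0.0, 0.0), 0.0)
cyl [0.272 0.388 0.031] [0.33  0.447 0.197]
jar [ 0.345 -0.371  0.03 ] [ 0.407 -0.312  0.095]
carb [ 0.513 -0.369  0.03 ] [ 0.559 -0.299  0.071]
yellow [0.171 0.186 0.032] [0.266 0.3   0.16 ]
side1 loose (array([ 446.3, -129.2,   72.6,   38.4,   16.6]), 314, array([0.1517, 0.1545, 0.1573]))
hung (array([501.2, 176.3,  76. ,  42.1,  14.9]), 224, array([0.1737, 0.1771, 0.1801]))
bar x=-2.3097*y+1.0986 yaw of bar axis 66.58939949640721 top z 0.15833522773433362
upright 0 ((0.0, 0.0), (0.0, 0.0), 0.0)
upright 8 ((469.6187438964844, 280.7742614746094), (4.181609630584717, 11.759907722473145), 51.6473388671875)
cyl [0.27  0.386 0.03 ] [0.33  0.447 0.195]
jar [ 0.345 -0.377  0.03 ] [ 0.407 -0.316  0.096]
carb [ 0.513 -0.37   0.03 ] [ 0.56  -0.3    0.072]
yellow [0.172 0.185 0.031] [0.266 0.299 0.161]
```

Run:
```python
from fit import *
for t in('top1','side1'):
    L=load(t);c=cloud(L).reshape(-1,3);c=c[(L['d']>0).ravel()]
    a=np.radians(14.2)
    for it in range(3):
        e=np.array([-np.sin(a),np.cos(a)]); n=np.array([np.cos(a),np.sin(a)])
        q=c[:,:2]-[.503,.177]; s=q@e; w=q@n
        m=(c[:,2]>.145)&(c[:,2]<.165)&(abs(w)<.014)&(abs(s)>.035)&(abs(s)<.105)
        p=np.polyfit(s[m],w[m],1); a-=np.arctan(p[0])
    print(t,'bar yaw',np.degrees(a),'w offset',p[1],'z top',np.percentile(c[m,2],95))
    m=(c[:,2]>.162)&(abs(w)<.016)&(abs(s)>.1); print('uprights',[ (np.percentile(s[m&(f*s>0)],[2,98]).round(4),(m&(f*s>0)).sum()) for f in(1,-1)])
    m=(c[:,2]>.171)&(abs(w)<.03)&(abs(s)<.06);print('hung s',np.percentile(s[m],[1,99]).round(4), 'yaw strip',[np.percentile(s[m&(abs(w-x)<.006)],[3,97]).round(4).tolist() for x in(-.025,-.01,.01,.025)])
    # loose
    for A in (16,18,20):
        b=np.radians(A);q=c[:,:2]-[.446,-.129];X=q@[np.cos(b),np.sin(b)];Y=q@[-np.sin(b),np.cos(b)]
        m=(c[:,2]>.147)&(np.hypot(*q.T)<.08); print('loose',A,[np.percentile(Y[m&(abs(X-x)<.007)],[4,96]).round(4).tolist() for x in(-.025,-.008,.008,.025)], 'X',np.percentile(X[m&(abs(abs(Y)-.015)<.003)],[2,98]).round(4))
o=ctrl.get_obs();print(o['clock'])
```

```text
top1 bar yaw 14.562414396760346 w offset -0.0015194385426999326 z top 0.15985024212647916
uprights [(array([0.11, 0.13]), np.int64(81)), (array([-0.1292, -0.1104]), np.int64(73))]
hung s [-0.0176  0.0178] yaw strip [[-0.0167, 0.0168], [-0.0163, 0.0165], [-0.0169, 0.0165], [-0.0164, 0.0168]]
loose 16 [[-0.0174, 0.0158], [-0.0161, 0.0162], [-0.0151, 0.018], [-0.015, 0.0183]] X [-0.0341  0.0338]
loose 18 [[-0.0165, 0.0168], [-0.0159, 0.0162], [-0.0155, 0.0176], [-0.0158, 0.0173]] X [-0.0338  0.0334]
loose 20 [[-0.0154, 0.0173], [-0.0157, 0.0167], [-0.016, 0.0173], [-0.0166, 0.0162]] X [-0.0336  0.0336]
side1 bar yaw 14.443063213389728 w offset -0.003098363498633276 z top 0.16113533810403763
uprights [(array([0.1065, 0.1318]), np.int64(40)), (array([-0.1296, -0.1088]), np.int64(50))]
hung s [-0.0194  0.0199] yaw strip [[-0.0177, 0.0168], [-0.0181, 0.0161], [-0.0171, 0.0191], [-0.0179, 0.0185]]
loose 16 [[-0.0193, 0.0149], [-0.0177, 0.0156], [-0.0168, 0.0167], [-0.016, 0.0161]] X [-0.0354  0.035 ]
loose 18 [[-0.0184, 0.0159], [-0.0175, 0.0158], [-0.0171, 0.0157], [-0.0169, 0.0153]] X [-0.036   0.0345]
loose 20 [[-0.0174, 0.0168], [-0.0172, 0.0147], [-0.0173, 0.0154], [-0.0182, 0.0144]] X [-0.0355  0.034 ]
0.2
```

Rail middle is about (501,176.5), bar yaw 14.5°, top z 0.158. The hung pair is centred at s≈0. The loose crown is at (446,−129), yaw ≈18.7°. I will push the hung pair to the +y end with both fingers straddling the bar, so travelling there now.

servo_tool:
  rows:
    - [19,-33.5,4,0,0,-5.6]
    - [19,-33.5,4,0,0,-5.6]
    - [19,-33.5,4,0,0,-5.6]
    - [19,-33.5,4,0,0,-5.6]
    - [19,-33.5,4,0,0,-5.6]
  fingers: 40

```text
clock: 0.62
tool_pos: [0.3217, 0.4667, 0.2466]
orientation: [180.0, -0.0, -47.8]
force: [0.9, 0.7, 0.9]
opening: 0.0596
```

servo_tool:
  rows:
    - [19,-33.5,0,0,0,-5.6]
    - [19,-33.5,0,0,0,-5.6]
    - [19,-33.5,0,0,0,-5.6]
    - [19,-33.5,0,0,0,-5.6]
    - [19,-33.5,0,0,0,-5.6]

```text
clock: 1.03
tool_pos: [0.4167, 0.2991, 0.2468]
orientation: [-180.0, 0.0, -75.8]
force: [0.8, 0.7, 0.4]
opening: 0.0404
```

servo_tool:
  rows:
    - [19,-33.5,0,0,0,0]
    - [19,-33.5,0,0,0,0]
    - [19,-33.5,0,0,0,0]
    - [19,-33.5,0,0,0,0]
    - [19,-33.5,0,0,0,0]

```text
clock: 1.45
tool_pos: [0.5118, 0.1316, 0.2468]
orientation: [-180.0, 0.0, -75.6]
force: [1.0, 0.8, 0.4]
opening: 0.0398
```

servo_tool:
  rows:
    - [0,0,0,0,0,0]
    - [0,0,0,0,0,0]

```text
clock: 1.62
tool_pos: [0.5118, 0.1314, 0.2463]
orientation: [180.0, -0.0, -75.8]
force: [0.5, 0.5, 0.1]
opening: 0.0399
```

servo_tool:
  rows:
    - [0,0,-20,0,0,0]
    - [0,0,-20,0,0,0]
    - [0,0,-20,0,0,0]
    - [0,0,-20,0,0,0]
    - [0,0,-14,0,0,0]

```text
clock: 2.03
tool_pos: [0.5101, 0.1342, 0.1509]
orientation: [179.9, 0.0, -75.5]
force: [0.0, 0.3, -0.3]
opening: 0.0398
```

servo_tool:
  rows:
    - [0,0,0,0,0,0]
    - [0,0,0,0,0,0]

```text
clock: 2.2
tool_pos: [0.5107, 0.134, 0.1524]
orientation: [179.9, -0.0, -75.5]
force: [0.6, 0.4, 1.0]
opening: 0.0398
```

Run:
```python
from h import *
snap('wrist','w1'); snap('top','t2')
a=cv2.imread('pics/w1.png');b=cv2.imread('pics/t2.png')[130:260,190:398]
cv2.imwrite('pics/v1.png',np.hstack([cv2.resize(a,(400,250)),cv2.resize(b,(400,250),interpolation=cv2.INTER_CUBIC)]))
```

```text
(no output)
```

View pics/v1.png

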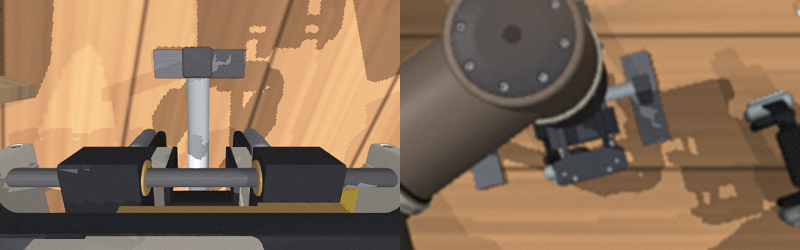

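Wrist view: the bar is centred between the fingers (bar at x≈200, fingers at 160 and 240), so they straddle it cleanly. Pushing along +s.

servo_tool:
  rows:
    - [-1.25,4.84,0,0,0,0]
    - [-1.25,4.84,0,0,0,0]
    - [-1.25,4.84,0,0,0,0]
    - [-1.25,4.84,0,0,0,0]
    - [-1.25,4.84,0,0,0,0]

```text
clock: 2.72
tool_pos: [0.505, 0.1581, 0.153]
orientation: [-180.0, -0.0, -75.6]
force: [0.3, -2.0, 2.2]
opening: 0.0399
```

servo_tool:
  rows:
    - [-1.25,4.84,0,0,0,0]
    - [-1.25,4.84,0,0,0,0]
    - [-1.25,4.84,0,0,0,0]
    - [-1.25,4.84,0,0,0,0]
    - [-1.25,4.84,0,0,0,0]

```text
clock: 3.13
tool_pos: [0.4986, 0.1823, 0.1525]
orientation: [180.0, -0.0, -75.6]
force: [-0.2, -1.1, 1.1]
opening: 0.0399
```

servo_tool:
  rows:
    - [-1.25,4.84,0,0,0,0]
    - [-1.25,4.84,0,0,0,0]
    - [-1.25,4.84,0,0,0,0]
    - [-1.25,4.84,0,0,0,0]
    - [-1.25,4.84,0,0,0,0]

```text
clock: 3.55
tool_pos: [0.4923, 0.2065, 0.1525]
orientation: [180.0, -0.0, -75.6]
force: [-0.2, -2.6, 0.7]
opening: 0.0399
```

servo_tool:
  rows:
    - [-1.25,4.84,0,0,0,0]
    - [-1.25,4.84,0,0,0,0]
    - [-1.25,4.84,0,0,0,0]
    - [-0.75,2.9,0,0,0,0]
    - [-0.75,2.9,0,0,0,0]

```text
clock: 3.97
tool_pos: [0.4871, 0.2268, 0.1525]
orientation: [180.0, -0.0, -75.6]
force: [1.8, -2.4, 1.5]
opening: 0.0402
```

servo_tool:
  rows:
    - [-0.5,1.94,0,0,0,0]
    - [-0.5,1.94,0,0,0,0]
    - [-0.5,1.94,0,0,0,0]
    - [-0.5,1.94,0,0,0,0]
    - [-0.5,1.94,0,0,0,0]

```text
clock: 4.38
tool_pos: [0.4847, 0.2361, 0.1525]
orientation: [180.0, -0.0, -75.6]
force: [0.3, -1.0, 1.2]
opening: 0.0402
```

servo_tool:
  rows:
    - [-0.2,0.77,0,0,0,0]
    - [-0.2,0.77,0,0,0,0]
    - [-0.2,0.77,0,0,0,0]

```text
clock: 4.63
tool_pos: [0.4842, 0.2378, 0.1526]
orientation: [180.0, -0.1, -75.6]
force: [4.6, -6.6, -0.1]
opening: 0.0401
```

servo_tool:
  rows:
    - [-0.2,0.77,0,0,0,0]
    - [0,0,0,0,0,0]

```text
clock: 4.8
tool_pos: [0.4842, 0.2378, 0.1526]
orientation: [180.0, -0.1, -75.6]
force: [3.7, -7.1, 0.8]
opening: 0.0399
```

Contact is firm against the upright (~8 N, no further motion). Backing off and lifting.

servo_tool:
  rows:
    - [0.5,-1.9,0,0,0,0]
    - [1.5,-5.8,0,0,0,0]
    - [2.5,-9.7,0,0,0,0]
    - [2.5,-9.7,0,0,0,0]
    - [1.5,-5.8,0,0,0,0]

```text
clock: 5.22
tool_pos: [0.4925, 0.205, 0.1525]
orientation: [180.0, 0.0, -75.6]
force: [-0.8, 0.3, 0.3]
opening: 0.0401
```

servo_tool:
  rows:
    - [0,0,20,0,0,0]
    - [0,0,25,0,0,0]
    - [0,0,25,0,0,0]
    - [0,-20,25,0,0,0]
    - [0,-20,0,0,0,0]
  fingers: 70

```text
clock: 5.63
tool_pos: [0.4948, 0.1667, 0.2527]
orientation: [-179.6, 0.1, -75.5]
force: [1.3, -0.2, 0.5]
opening: 0.0669
```

servo_tool:
  rows:
    - [-3,-35,0,0,0,0]
    - [-3,-35,0,0,0,0]
    - [-3,-35,0,0,0,0]

```text
clock: 5.88
tool_pos: [0.483, 0.0596, 0.2477]
orientation: [-180.0, 0.0, -75.6]
force: [0.8, 0.6, 0.0]
opening: 0.0697
```

Run:
```python
from fit import *
o=ctrl.get_obs(); print(o['clock'],np.round(o['joint_pos'],1),o['tool_pos'],o['orientation'],o['opening'])
for n in('top','side'): snap(n,n+'3')
for t in('top3','side3'):
    L=load(t);c=cloud(L).reshape(-1,3);c=c[(L['d']>0).ravel()]
    a=np.radians(14.5);e=np.array([-np.sin(a),np.cos(a)]); n=np.array([np.cos(a),np.sin(a)])
    q=c[:,:2]-[.5012,.1765]; s=q@e; w=q@n
    m=(c[:,2]>.172)&(c[:,2]<.19)&(abs(w)<.033)&(s>.03)&(s<.15)
    print(t,m.sum(),'crown s',[np.percentile(s[m&(abs(w-x)<.006)],[3,97]).round(4).tolist() for x in(-.025,-.01,.01,.025)])
    b=np.radians(18.7);q=c[:,:2]-[.446,-.129];X=q@[np.cos(b),np.sin(b)];Y=q@[-np.sin(b),np.cos(b)]
    m=(c[:,2]>.147)&(c[:,2]<.165)&(np.hypot(*q.T)<.08); print('loose',m.sum())
a=cv2.imread('pics/side3.png')[90:320,230:430]
cv2.imwrite('pics/v3.png',cv2.resize(a,None,fx=2.5,fy=2.5,interpolation=cv2.INTER_CUBIC))
```

```text
5.8833 [ 30.2   1.7 -20.4  -0.  -67.9 -15.8] [0.48299554 0.05958356 0.2477474 ] [-1.79966375e+02  2.27987661e-02 -7.55554433e+01] 0.06970470687382914Traceback (most recent call last):
  File "<stdin>", line 9, in <module>
    return _quantile_unchecked(
        a, q, axis, out, overwrite_input, method, keepdims, weights)
    return _ureduce(a,
                    func=_quantile_ureduce_func,
    ...<5 lines>...
                    overwrite_input=overwrite_input,
                    method=method)
    r = func(a, **kwargs)
    result = _quantile(arr,
                       quantiles=q,
    ...<2 lines>...
                       out=out,
                       weights=wgt)
    slices_having_nans = np.isnan(arr[-1, ...])
                                  ~~~^^^^^^^^^
IndexError: index -1 is out of bounds for axis 0 with size 0
```

servo_tool:
  rows:
    - [-2.5,-12.6,0,0,0,6.3]
    - [-2.5,-12.6,0,0,0,6.3]
    - [-2.5,-12.6,0,0,0,6.3]
    - [-2.5,-12.6,0,0,0,6.3]
    - [-2.5,-12.6,0,0,0,6.3]

```text
clock: 6.4
tool_pos: [0.4708, -0.0026, 0.2476]
orientation: [-180.0, 0.0, -43.8]
force: [-0.0, 0.1, 0.3]
opening: 0.0696
```

servo_tool:
  rows:
    - [-2.5,-12.6,0,0,0,6.3]
    - [-2.5,-12.6,0,0,0,6.3]
    - [-2.5,-12.6,0,0,0,6.3]
    - [-2.5,-12.6,0,0,0,6.3]
    - [-2.5,-12.6,0,0,0,6.3]

```text
clock: 6.82
tool_pos: [0.4582, -0.0655, 0.2476]
orientation: [-180.0, -0.0, -12.3]
force: [0.2, 0.6, -0.6]
opening: 0.07
```

servo_tool:
  rows:
    - [-2.5,-12.6,0,0,0,6.3]
    - [-2.5,-12.6,0,0,0,6.3]
    - [-2.5,-12.6,0,0,0,6.3]
    - [-2.5,-12.6,0,0,0,6.3]
    - [-2.5,-12.6,0,0,0,6.3]

```text
clock: 7.23
tool_pos: [0.4457, -0.1285, 0.2476]
orientation: [-180.0, -0.0, 19.2]
force: [-0.1, 1.0, -0.6]
opening: 0.0697
```

servo_tool:
  rows:
    - [0,0,0,0,0,0]
    - [0,0,0,0,0,0]

```text
clock: 7.4
tool_pos: [0.4458, -0.1283, 0.2476]
orientation: [-180.0, -0.0, 18.7]
force: [-0.9, 0.1, 0.4]
opening: 0.0697
```

```bash
cat > chk.py <<'E'
from fit import *
import sys
k=sys.argv[1]
o=ctrl.get_obs(); print(o['clock'],np.round(o['joint_pos'],1),o['tool_pos'],o['orientation'],o['opening'])
P=lambda x:np.percentile(x,[3,97]).round(4).tolist() if len(x)>5 else None
for n in('top','side','wrist'): snap(n,n+k)
for n in('top','side','wrist'):
    L=load(n+k);c=cloud(L).reshape(-1,3);c=c[(L['d']>0).ravel()]
    a=np.radians(14.5);e=np.array([-np.sin(a),np.cos(a)]); m_=np.array([np.cos(a),np.sin(a)])
    q=c[:,:2]-[.5012,.1765]; s=q@e; w=q@m_
    m=(c[:,2]>.172)&(c[:,2]<.19)&(abs(w)<.033)&(abs(s)<.15)
    print(n,m.sum(),'hung crown s,z',[P(s[m&(s>.04)&(abs(w-x)<.006)]) for x in(-.025,-.01,.01,.025)],P(c[m,2]), 'second',[P(s[m&(s<=.04)&(abs(w-x)<.006)]) for x in(-.025,-.01,.01,.025)])
    b=np.radians(18.7);q=c[:,:2]-[.446,-.129];X=q@[np.cos(b),np.sin(b)];Y=q@[-np.sin(b),np.cos(b)]
    m=(c[:,2]>.147)&(c[:,2]<.16)&(np.hypot(*q.T)<.08); print('loose',m.sum(),[P(Y[m&(abs(X-x)<.007)]) for x in(-.025,-.008,.008,.025)],'X',P(X[m&(abs(abs(Y)-.015)<.003)]))
E
python3 chk.py 4; python3 -c "
import cv2,numpy as np
a=cv2.imread('pics/side4.png')[80:310,240:420];b=cv2.imread('pics/wrist4.png')
cv2.imwrite('pics/v4.png',np.hstack([cv2.resize(a,(329,420),interpolation=cv2.INTER_CUBIC),cv2.resize(b,(470,294))[0:294] if 0 else cv2.copyMakeBorder(cv2.resize(b,(470,294)),0,126,0,0,cv2.BORDER_CONSTANT)]))"
```

```text
7.4 [  8.4  -0.7 -22.8  -0.  -67.8 100.3] [ 0.44581433 -0.12825107  0.24755645] [-1.79994063e+02 -1.43191765e-02  1.86646437e+01] 0.06972359240676841
top 460 hung crown s,z [[0.0747, 0.108], [0.0745, 0.1082], [0.0755, 0.1143], [0.0752, 0.1076]] [0.1732, 0.1804] second [None, None, None, None]
loose 0 [None, None, None, None] X None
side 184 hung crown s,z [[0.0747, 0.1064], [0.0765, 0.1088], [0.0741, 0.1068], [0.075, 0.1083]] [0.1727, 0.1819] second [None, None, None, None]
loose 349 [[-0.0169, 0.017], [-0.0179, 0.0164], [-0.0173, 0.0153], [-0.0191, 0.0159]] X [-0.0339, 0.0326]
wrist 12 hung crown s,z [None, None, None, None] [0.1721, 0.1735] second [None, [-0.1287, -0.1162], None, None]
loose 3954 [[-0.0174, 0.016], [-0.0174, 0.0158], [-0.0171, 0.0163], [-0.0168, 0.016]] X [-0.0306, 0.0354]
```

View pics/v4.png

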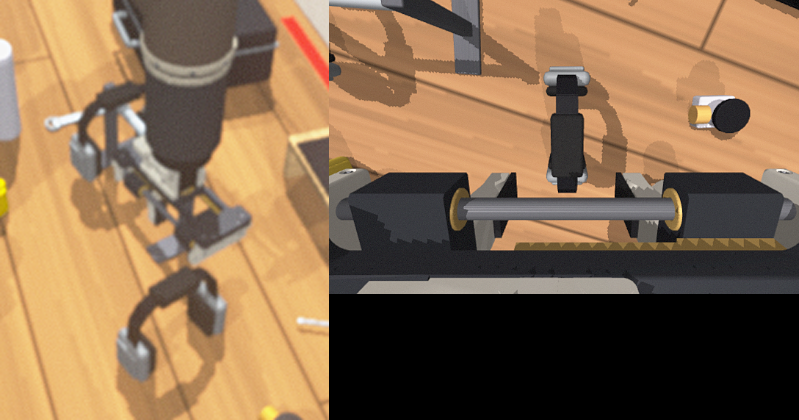

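The side view and depth show the hung crown spanning s≈0.074..0.109 against the upright face at 0.110, so it is flush within about 1 mm. The wrist view shows the loose crown at (567,145), centred between the open fingers. Grasping with the tips about 4 mm above the crown's underside, to clear the bar later.

servo_tool:
  rows:
    - [0,-1,-25,0,0,0]
    - [0,0,-25,0,0,0]
    - [0,0,-25,0,0,0]
    - [0,0,-20,0,0,0]
    - [0,0,-13,0,0,0]

```text
clock: 7.97
tool_pos: [0.445, -0.1282, 0.1375]
orientation: [-180.0, 0.1, 18.8]
force: [0.1, -0.5, -0.7]
opening: 0.0701
```

servo_tool:
  rows:
    - [0,0,0,0,0,0]
    - [0,0,0,0,0,0]

```text
clock: 8.13
tool_pos: [0.4459, -0.1284, 0.1394]
orientation: [-180.0, 0.1, 18.9]
force: [1.0, 0.1, 0.6]
opening: 0.0697
```

servo_tool:
  rows:
    - [0,0,0,0,0,0]
    - [0,0,0,0,0,0]
    - [0,0,0,0,0,0]
    - [0,0,0,0,0,0]
    - [0,0,0,0,0,0]
  fingers: 25

```text
clock: 8.55
tool_pos: [0.4462, -0.1288, 0.1401]
orientation: [180.0, -0.1, 18.9]
force: [0.0, -0.3, 0.1]
opening: 0.0423
```

servo_tool:
  rows:
    - [0,0,0,0,0,0]
    - [0,0,0,0,0,0]
    - [0,0,0,0,0,0]

```text
clock: 8.8
tool_pos: [0.4461, -0.1289, 0.1399]
orientation: [180.0, -0.0, 18.9]
force: [-0.6, 0.1, 2.4]
opening: 0.0354
```

Gripped at 35.4 mm. Lifting.

servo_tool:
  rows:
    - [0,0,6,0,0,0]
    - [0,0,14,0,0,0]
    - [0,0,20,0,0,0]
    - [0,0,20,0,0,0]
    - [0,0,10,0,0,0]

```text
clock: 9.22
tool_pos: [0.4465, -0.1288, 0.2116]
orientation: [180.0, -0.1, 18.9]
force: [1.0, -0.3, -2.2]
opening: 0.0359
```

servo_tool:
  rows:
    - [8,8,0,0,0,-0.9]
    - [16,17,0,0,0,-0.9]
    - [20,21.5,0,0,0,-0.9]
    - [20,21.5,0,0,0,-0.9]
    - [20,21.5,0,0,0,-0.8]

```text
clock: 9.63
tool_pos: [0.5302, -0.0383, 0.2091]
orientation: [-180.0, 0.0, 14.4]
force: [0.8, 1.0, -3.3]
opening: 0.036
```

servo_tool:
  rows:
    - [14,15,0,0,0,0]
    - [7,7,0,0,0,0]
    - [0,0,0,0,0,0]
    - [0,0,0,0,0,0]
    - [0,0,0,0,0,0]

```text
clock: 10.05
tool_pos: [0.55, -0.0178, 0.2091]
orientation: [-180.0, 0.1, 14.5]
force: [-0.7, -1.2, -3.1]
opening: 0.0354
```

Run:
```python
from h import *
o=ctrl.get_obs(); print(o['clock'],np.round(o['joint_pos'],1),o['tool_pos'],o['orientation'],o['opening'],o['force'],o['moment'])
snap('side','side5');snap('wrist','wrist5')
a=cv2.imread('pics/side5.png')[80:310,240:420];b=cv2.imread('pics/wrist5.png')
cv2.imwrite('pics/v5.png',np.hstack([cv2.resize(a,(329,420),interpolation=cv2.INTER_CUBIC),cv2.copyMakeBorder(cv2.resize(b,(470,294)),0,126,0,0,cv2.BORDER_CONSTANT)]))
```

```text
10.05 [ 18.5   9.6 -16.6  -0.  -63.9  86. ] [ 0.54999424 -0.01778739  0.20912289] [-1.79987857e+02  7.73219354e-02  1.44982484e+01] 0.03544488933508885 [-0.71160618 -1.2212002  -3.07239551] [-0.07364246  0.10464721  0.05831612]
```

View pics/v5.png

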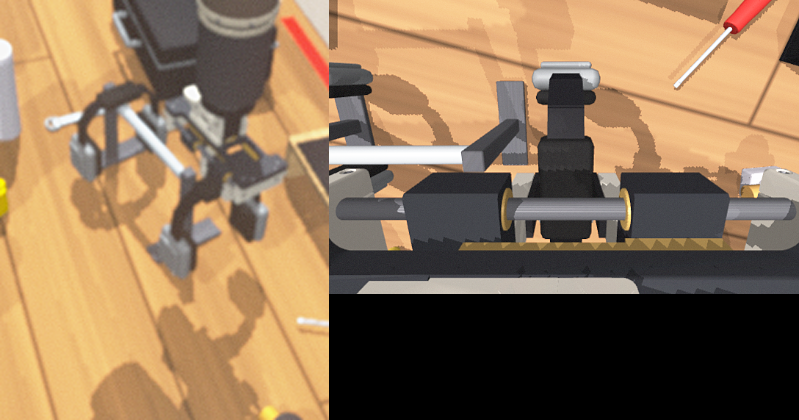

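Held level, clear of the upright: the rail end is at (495,155) in the wrist view and the band is at (567,120). Moving along the bar axis to its middle.

servo_tool:
  rows:
    - [-1.9,7.8,0,0,0,0]
    - [-3.9,15.5,0,0,0,0]
    - [-5.8,23.3,0,0,0,0]
    - [-6.3,25.2,0,0,0,0]
    - [-6.3,25.2,0,0,0,0]

```text
clock: 10.57
tool_pos: [0.5261, 0.0802, 0.2099]
orientation: [-180.0, -0.0, 14.4]
force: [-0.1, -0.1, -3.7]
opening: 0.0355
```

servo_tool:
  rows:
    - [-6.3,25.2,0,0,0,0]
    - [-6.3,25.2,0,0,0,0]
    - [-5.8,23.3,0,0,0,0]
    - [-3.9,15.5,0,0,0,0]
    - [-1.9,7.8,0,0,0,0]

```text
clock: 10.98
tool_pos: [0.5018, 0.1784, 0.2099]
orientation: [-180.0, -0.0, 14.6]
force: [1.1, 0.1, -2.8]
opening: 0.0359
```

servo_tool:
  rows:
    - [0,0,0,0,0,0]
    - [0,0,0,0,0,0]
    - [0,0,0,0,0,0]

```text
clock: 11.23
tool_pos: [0.5025, 0.176, 0.2096]
orientation: [180.0, 0.0, 14.5]
force: [-0.2, -0.3, -3.4]
opening: 0.0361
```

servo_tool:
  rows:
    - [-1,0,-8,0,0,0]
    - [0,0,-12,0,0,0]
    - [0,0,-12,0,0,0]
    - [0,0,-8,0,0,0]
    - [0,0,-3,0,0,0]

```text
clock: 11.65
tool_pos: [0.5008, 0.1756, 0.1648]
orientation: [180.0, 0.1, 14.4]
force: [-0.7, -0.6, -4.0]
opening: 0.0358
```

servo_tool:
  rows:
    - [0,0,-0.7,0,0,0]
    - [0,0,-0.7,0,0,0]
    - [0,0,-0.7,0,0,0]

```text
clock: 11.9
tool_pos: [0.502, 0.1768, 0.1649]
orientation: [-180.0, -0.1, 14.5]
force: [-0.1, -0.7, -3.0]
opening: 0.0357
```

servo_tool:
  rows:
    - [0,0,-0.7,0,0,0]
    - [0,0,-0.7,0,0,0]

```text
clock: 12.07
tool_pos: [0.5018, 0.1769, 0.1634]
orientation: [-180.0, -0.0, 14.5]
force: [0.5, 1.0, -2.5]
opening: 0.0357
```

servo_tool:
  rows:
    - [0,0,-0.5,0,0,0]
    - [0,0,0,0,0,0]

```text
clock: 12.23
tool_pos: [0.5017, 0.1769, 0.1629]
orientation: [-180.0, -0.0, 14.5]
force: [-0.4, -0.0, -2.1]
opening: 0.0357
```

servo_tool:
  rows:
    - [0,0,-0.5,0,0,0]
    - [0,0,0,0,0,0]

```text
clock: 12.4
tool_pos: [0.5017, 0.1769, 0.1628]
orientation: [-180.0, -0.0, 14.5]
force: [-2.3, -0.1, 4.2]
opening: 0.036
```

servo_tool:
  rows:
    - [0,0,-0.5,0,0,0]
    - [0,0,0,0,0,0]

```text
clock: 12.57
tool_pos: [0.5017, 0.1768, 0.1627]
orientation: [-180.0, -0.1, 14.5]
force: [-4.7, -0.6, 7.9]
opening: 0.0356
```

The crown is on the bar. Relieving the pressure, then opening.

servo_tool:
  rows:
    - [0,0,0.6,0,0,0]
    - [0,0,0,0,0,0]

```text
clock: 12.73
tool_pos: [0.5018, 0.1769, 0.1628]
orientation: [-180.0, -0.1, 14.5]
force: [-2.9, 0.0, 5.7]
opening: 0.0354
```

servo_tool:
  rows:
    - [0,0,0,0,0,0]
    - [0,0,0,0,0,0]
    - [0,0,0,0,0,0]
    - [0,0,0,0,0,0]
    - [0,0,0,0,0,0]
  fingers: 58

```text
clock: 13.15
tool_pos: [0.5016, 0.1767, 0.162]
orientation: [180.0, 0.0, 14.5]
force: [-0.0, 0.1, 0.0]
opening: 0.0573
```

servo_tool:
  rows:
    - [0,0,3,0,0,0]
    - [0,0,6,0,0,0]
    - [0,0,12,0,0,0]
    - [0,0,20,0,0,0]
    - [0,0,30,0,0,0]

```text
clock: 13.57
tool_pos: [0.5004, 0.176, 0.2324]
orientation: [179.9, 0.2, 14.5]
force: [1.4, 0.7, 0.1]
opening: 0.058
```

servo_tool:
  rows:
    - [0,-15,25,0,0,0]
    - [0,-35,0,0,0,0]
    - [0,-35,0,0,0,0]
    - [0,-35,0,0,0,0]
    - [0,-35,0,0,0,0]

```text
clock: 13.98
tool_pos: [0.5014, 0.0204, 0.2591]
orientation: [-180.0, -0.1, 14.6]
force: [1.3, 0.9, 0.5]
opening: 0.0582
```

servo_tool:
  rows:
    - [-10,-35,0,0,0,0]
    - [-10,-35,0,0,0,0]
    - [0,-35,0,0,0,0]
    - [0,-35,0,0,0,0]
    - [0,-20,0,0,0,0]

```text
clock: 14.4
tool_pos: [0.4811, -0.141, 0.2591]
orientation: [180.0, -0.1, 14.5]
force: [0.0, 1.0, -0.0]
opening: 0.0578
```

servo_tool:
  rows:
    - [0,0,0,0,0,0]
    - [0,0,0,0,0,0]
    - [0,0,0,0,0,0]
    - [0,0,0,0,0,0]
    - [0,0,0,0,0,0]

```text
clock: 14.82
tool_pos: [0.4817, -0.1374, 0.2583]
orientation: [180.0, -0.0, 14.6]
force: [-0.6, -0.2, 0.0]
opening: 0.0583
```

```bash
python3 chk.py 6
python3 - <<'E'
from h import *
a=cv2.imread('pics/side6.png')[100:300,240:400];b=cv2.imread('pics/top6.png')[120:280,150:350]
cv2.imwrite('pics/v6.png',np.hstack([cv2.resize(a,(320,400),interpolation=cv2.INTER_CUBIC),cv2.resize(b,(480,400),interpolation=cv2.INTER_CUBIC)]))
E
```

```text
14.8167 [  6.6   2.7 -17.9  -0.  -69.4  98. ] [ 0.48169948 -0.13743777  0.25834836] [ 1.79999115e+02 -1.43256819e-02  1.45976176e+01] 0.05831416877899161
top 451 hung crown s,z [[0.0748, 0.1084], [0.0747, 0.108], [0.075, 0.1096], [0.0745, 0.1079]] [0.1735, 0.1807] second [None, None, None, None]
loose 0 [None, None, None, None] X None
side 380 hung crown s,z [[0.0758, 0.1088], [0.0729, 0.1105], [0.0765, 0.1096], [0.0737, 0.1103]] [0.1725, 0.182] second [[-0.0176, 0.0156], [-0.0192, 0.0156], [-0.0154, 0.0179], [-0.0177, 0.0132]]
loose 0 [None, None, None, None] X None
wrist 50 hung crown s,z [None, None, None, None] [0.172, 0.1729] second [None, [-0.1271, -0.1144], [-0.1271, -0.1133], None]
loose 0 [None, None, None, None] X None
```

View pics/v6.png

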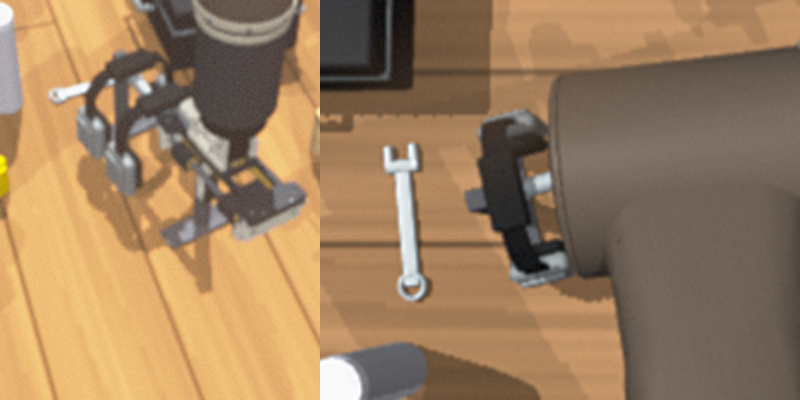

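Both hang on the bar, but the arm hides part of the top view. Moving farther away for a clean final check.

servo_tool:
  rows:
    - [0,-35,0,0,0,0]
    - [0,-35,0,0,0,0]
    - [0,-35,0,0,0,0]
    - [0,-35,0,0,0,0]
    - [0,-35,0,0,0,0]

```text
clock: 15.38
tool_pos: [0.4817, -0.3144, 0.2583]
orientation: [180.0, -0.0, 14.6]
force: [1.0, 1.6, 0.2]
opening: 0.0583
```

servo_tool:
  rows:
    - [0,-20,0,0,0,0]
    - [0,0,0,0,0,0]
    - [0,0,0,0,0,0]
    - [0,0,0,0,0,0]
    - [0,0,0,0,0,0]

```text
clock: 15.8
tool_pos: [0.4817, -0.3324, 0.2583]
orientation: [-180.0, -0.0, 14.6]
force: [0.1, 1.1, -0.1]
opening: 0.058
```

```bash
python3 chk.py 7|grep -v loose
python3 - <<'E'
from h import *
snap('side','side8')
A,B,C=load('side7'),load('side8'),load('side6')
print('motion',np.abs(A['d'][100:250,270:345]-B['d'][100:250,270:345]).mean(),np.abs(A['d'][250:,420:]-B['d'][250:,420:]).mean())
# hanging tilt: band heights either side, both pairs
a=cv2.imread('pics/side7.png')[80:320,230:420];b=cv2.imread('pics/top7.png')[110:290,150:510]
cv2.imwrite('pics/v7.png',np.hstack([cv2.resize(a,(285,360),interpolation=cv2.INTER_CUBIC),cv2.resize(b,(515,258),interpolation=cv2.INTER_CUBIC) if 0 else cv2.copyMakeBorder(cv2.resize(b,(515,258),interpolation=cv2.INTER_CUBIC),0,102,0,0,cv2.BORDER_CONSTANT)]))
L=load('side7');c=cloud(L).reshape(-1,3);c=c[(L['d']>0).ravel()]
for t in('top7','side7'):
    L=load(t);c=cloud(L).reshape(-1,3);c=c[(L['d']>0).ravel()]
    a=np.radians(14.5);q=c[:,:2]-[.5012,.1765];s=q@[-np.sin(a),np.cos(a)];w=q@[np.cos(a),np.sin(a)]
    for lo,hi in((-.018,.018),(.074,.11)):
        k=(s>lo+.004)&(s<hi-.004)&(c[:,2]>.17);print(t,lo,[np.median(c[k&(abs(w-x)<.006),2]).round(4) for x in(-.028,-.012,.012,.028)],'w ext',np.percentile(w[(s>lo)&(s<hi)&(c[:,2]>.1)],[1,99]).round(4))
E
```

```text
15.8 [-15.5  11.   -8.2  -0.  -70.7 120.1] [ 0.48172748 -0.33242146  0.2582969 ] [-1.79999179e+02 -1.31357425e-02  1.45756027e+01] 0.058035259142636186
top 919 hung crown s,z [[0.0751, 0.1082], [0.0754, 0.113], [0.075, 0.1118], [0.075, 0.1075]] [0.1733, 0.1806] second [[-0.0171, 0.0163], [-0.0171, 0.0164], [-0.0641, 0.0163], [-0.0173, 0.0163]]
side 391 hung crown s,z [[0.0739, 0.1087], [0.075, 0.1214], [0.0751, 0.1243], [0.0729, 0.1078]] [0.1728, 0.1812] second [[-0.0172, 0.0164], [-0.0181, 0.015], [-0.0276, 0.0166], [-0.0184, 0.0158]]
wrist 0 hung crown s,z [None, None, None, None] None second [None, None, None, None]
motion 0.018083932 0.013855028
top7 -0.018 [np.float64(0.1775), np.float64(0.1771), np.float64(0.1778), np.float64(0.1777)] w ext [-0.4579  0.0702]
top7 0.074 [np.float64(0.1777), np.float64(0.1775), np.float64(0.1774), np.float64(0.1771)] w ext [-0.2593  0.0723]
side7 -0.018 [np.float64(0.1776), np.float64(0.1772), np.float64(0.1768), np.float64(0.1778)] w ext [-0.5596  0.7686]
side7 0.074 [np.float64(0.1769), np.float64(0.1771), np.float64(0.177), np.float64(0.1791)] w ext [-0.524   0.7947]
```

View pics/v7.png

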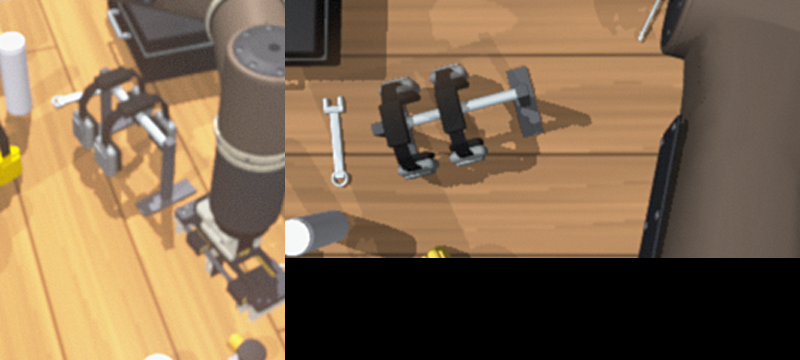

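Both pairs hang level (crown tops at z≈0.177 along their length). The first crown spans s≈0.074..0.110 against the upright, and the second is centred near 0 with a clear gap. Handing in.

```bash
python3 -c "
from plant import ctrl
print(ctrl.close_job(), ctrl.get_obs()['clock'])"
```

```text
the job is handed in; nothing more can be done
the job is handed in; nothing more can be done
```

I did the job in the order asked and handed it in at about 16 s of the 61 s allowed.

- **First pair:** I pushed it along the bar with the two fingers straddling it, to the +y end. It stopped firmly against the upright at about 8 N, without being lifted off.
- **Second pair:** I gripped the loose pair by its crown, carried it in along the bar and lowered it until the wrist felt contact. I then released it at mid-rail with one cup on each side.

**Last checks:**
- **Against the upright:** the first crown's edge is within about 1 mm of the upright's inner face.
- **Level:** both crowns are level, with tops at about 177–178 mm in the top and side views.
- **Gap:** the second crown sits near the rail's middle, which leaves about 27 mm between the two pairs' cups.
- **Clear of everything:** the arm was clear and reading no contact force.
- **Other objects:** the arm did not touch anything else on the bench.
- **Stillness:** this check was weak. The two depth frames differed by about 18 mm on average around the pairs and 14 mm in a comparison area, so it could not show small movement. However, the positions measured about 1 s apart agreed to within a millimetre or two.

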